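# Turn a power module fins up and slide it into the test nest

### The job

The power module lying fins down has to go into the test nest fins up. Lay it as it is on the flat leaf of the turnover fixture and let go, swing the leaf over by its bar so that the module tips over into the nest, fold the leaf back flat, and slide the module along the rails under the lip until it is fully home against the end stop. Leave the spare module (fins up) and everything else on the bench where they are.

Things in the scene. Friction and masses are not known exactly. Their poses are not given: they have to be found in the camera images.
- module: power module to load, fins down at first: board 50 (x) x 64 (y) x 5 mm with a finned heat sink 50 x 40 x 10 mm centred on one face; 15 mm thick in all, long sides flush, a bare 12 mm board flange at each end, ends alike, about 90 g. Origin: middle of the fin tips; z points from fins to the board's back (up at first, finally down)
- module_back (a point): middle of the module's plain back face, 15 mm above the origin along the module's z; axes as the module's
- spare: spare module, same size, lying fins up (its origin is under its board, z to the fins); not to be used. Which side of the bench it lies on changes
- fixture: turnover fixture, fixed to the bench, placed differently each time, 60 mm high. Origin on the bench under the middle of the hinge line; z up. The hinge runs along its x, 40 mm above the bench; the flat leaf reaches to +y, the nest to -y. The nest's table is level with the leaf's top, 40 mm above the bench, from the hinge to y = -140 mm
- leaf (a joint): angle of the leaf, rad: 0 flat (ready to load), 1.57 upright, 2.2 its stop, leaning over the nest. Stiff hinge (friction 0.3 Nm, pull at the bar under 6 N): it stays where it is left. As it rises, the heat sink's end rests on the leaf's cross bar near the hinge; past upright, between about 1.6 and 1.9, the module topples into the nest, other face up
- leaf_seat (a point): on the leaf's top face, middle of the module's place, 42 mm from the hinge; x along the hinge, y away from it, z out of the leaf. The module's length goes along y. Plate 76 mm wide, 4 to 89 mm from the hinge. Side guides 5 mm high, 58 mm apart, stand 5 to 17 and 62 to 86 mm from the hinge, a cross bar 7 mm high 14 to 17 mm from it: the heat sink lies beyond it, the flange over it
- leaf_bar (a point): middle of the leaf's handle: round bar 10 mm thick, 70 mm long, parallel to the hinge, 135 mm from it, 37 mm above the bench when the leaf is flat (3 mm below the leaf's top face); 6 mm arms at its ends join it to the leaf, leaving a free gap of 41 mm between bar and leaf
- nest_home (a point): on the nest's table, 93 mm from the hinge: here lies module_back when the module is fully home; axes as the fixture's, -y to the end stop. Side rails 5 mm high, 56 mm apart inside, start 14 mm from the hinge. The stop's face is 125 mm from the hinge; a black lip overhangs the last 10 mm, 7.5 to 19 mm above the table: the flange passes under it, the fins do not
- solder_reel: bystander: reel of solder, 52 mm across, 40 mm high; leave it
- tape_roll: bystander: roll of copper tape lying flat, 72 mm across, 12 mm high; leave it
- driver: bystander: screwdriver, 160 mm long; leave it
- cap_pot: bystander: small orange pot, 56 mm across, 45 mm high; leave it
- multimeter: bystander: hand multimeter lying flat, 85 x 170 x 35 mm; leave it
- cutters: bystander: side cutters, about 125 mm long, 14 mm high; leave it
- flux_jar: bystander: white jar, 52 mm across, 55 mm high; leave it
Not all that is in view belongs to the job. Leave any red look-alike of the module alone.

How it is judged:
On the way, in this order (a step that is already met when the one before it is completed fails the run):
1. the module lies fins down on the flat leaf, let go (value of joint leaf below 0.1 rad and x of module in the frame of leaf_seat between -0.012 and 0.012 m and y of module in the frame of leaf_seat between -0.02 and 0.03 m and z of module in the frame of leaf_seat between -0.004 and 0.004 m and angle between module's own z axis and vertical below 0.1 rad and linear speed of module below 0.03 m/s and contact force between the fingers and module below 0.05 N), for 0.1 s.
2. the leaf is swung up to about upright with the module on it (value of joint leaf above 1.3 rad and distance between module and leaf_seat below 0.06 m and contact force between the fingers and module below 0.05 N).
3. the module has tipped over and lies fins up in the nest, let go (angle between module's own z axis and vertical above 3.04 rad and z of module_back in the frame of fixture between 0.036 and 0.044 m and x of module_back in the frame of fixture between -0.012 and 0.012 m and y of module_back in the frame of fixture between -0.1 and -0.02 m and contact force between the fingers and module below 0.05 N), for 0.2 s.
At the end, for the whole second after the job is handed in: The module lies fins up (back within 0.1 rad of level, flat on the nest's table within 3 mm), fully home: its middle within 4 mm of nest_home along the rails and 6 mm across, square to the rails within 0.12 rad, at rest; the leaf lies flat again (under 0.1 rad) (angle between module's own z axis and vertical above 3.04 rad and y of module_back in the frame of nest_home between -0.004 and 0.004 m and x of module_back in the frame of nest_home between -0.006 and 0.006 m and z of module_back in the frame of nest_home between -0.003 and 0.003 m and angle between the y axis of module and the y axis of fixture, either way round below 0.12 rad and value of joint leaf below 0.1 rad and linear speed of module below 0.02 m/s and angular speed of module below 0.2 rad/s); the robot touches nothing.
It fails at once if the spare module is moved more than 15 mm (distance of spare from where it was at the start of the episode above 0.015 m).
It fails at once if another thing on the bench is moved more than 25 mm (distance of any of solder_reel, tape_roll, driver, cap_pot, multimeter, cutters, flux_jar from where it was at the start of the episode above 0.025 m).
It also fails if it takes over 72 s, if anything falls off the work surface, if the arm or the gripper's body presses on something with over 40 N, if the wrist force passes 120 N, or if a joint passes its speed limit or range.

### The arm

A 7-joint arm with a two-finger parallel gripper is mounted at the origin on the work surface. World frame = base frame: x ahead of the robot, y to its left, z up, the work surface at z = 0. Lengths are in m, angles in rad, forces in N, time in s.
With the tool pointing down it reaches from about 0.425 to 0.925 m from the base axis. Payload 6.8 kg.
Tool frame: the origin (TCP) lies between the finger pads; the fingertips stand 25 mm ahead of it and the grasp point (between the pads) lies 6 mm ahead of it; z points along the fingers, y is the line along which they close (so a half turn about z gives the same grasp; the last joint's range is limited). The gripper opens to 88 mm and grips with 3 to 60 N. Pads are 20 mm wide; open, the fingers measure 115 mm over their backs; the gripper's body (75 mm by 178 mm) begins 61 mm behind the grasp point.
Start: joints at [-1.311, 0.477, 0.022, 1.555, -0.011, 1.109, -0.083], TCP at [0.243, 0.63, 0.248] pointing down, gripper open.
Joint ranges: [-2.96, 2.96], [-0.34, 2.1], [-1.41, 1.46], [0.24, 2.44], [-1.37, 4.51], [0.17, 1.92], [-2.96, 2.96]. Speed limits (rad/s): [2.39, 2.39, 3.14, 3.14, 3.14, 3.14, 3.14].

### API

Orientations are given as a rotation vector (axis times angle).
In Python, from bench import get_obs, read_camera, workorder gives the robot as it stands.
- The arm moves only by the tool play_rows, never from a script. Its argument "deltas" is a list of rows, each an object with "claw": the gripper's target within -1 to 1 (shut at 1, half-way at 0, fully open at -1); "xyz": the shift along the tool's x, y, z in mm, a list of three; "twist": the turn about the tool's z in rad. A call has exactly 5 rows; each row shifts and turns the commanded pose from where the row before left it, along the tool's axes as they then stand; what a row does not reach is not made up. A row lasts 1/12 s, in which the tool goes at most 41.7 mm and 7.16 degrees, less where a joint would pass 70% of its speed; a pose out of reach is approached as far as the arm can. A call with a gripper value outside its range is refused whole. The fingers move at their own pace and stop on an object; "newtons" is the grip in N (left out, the last holds). Time passes only in rows, so rows that do not move let the fingers close, or fill a call up. It gives the time, the measured TCP pose, the force, the opening and the grip force at its end, in the units of the state.
- get_obs(): the state, without advancing time (a new reading comes with each control period).
- read_camera(name): name is "side" or "top" or "wrist"; returns a dict with "image" (400x640x3 uint8, red, green, blue), "z_map" (400x640 float32, m along the optical axis (not along the pixel's ray), 0 where there is no reading), "mtx" (3x3 intrinsics, pixels), "view" (4x4, takes a point from world to camera coordinates); the wrist camera has in their place "T_tool_cam" (4x4, takes a point from camera to tool coordinates, whose origin is the TCP and whose axes are the flange's). Camera axes: x right, y up, looking along -z (the intrinsics and any distortion apply to the point x, -y, -z); pixel columns grow to the right and rows downward; lengths in m; the calibration is good to about 2 mm. A picture is of the moment at which its call begins: read the wrist's pose just before it.
- workorder.finish_job(): hands the job in; it is judged then, once.
The state is a dict: "t": time; "joint_pos": joint angles; "qd": joint speeds; "joint_efforts": joint torques, N m; "eef_pos": TCP position; "orientation": TCP orientation; "force": force on the tool from outside, world axes, zero at the start; "ft_torque": the same for the moment, N m; "gripper_width": finger opening in m; "grip_force": force on a finger pad.
Only numpy, scipy, OpenCV 4.12 (cv2) and the standard library are available. Lean on these libraries where they do the work, as an engineer would, in place of code of your own. Each camera call takes 0.05 s, during which the arm holds its last target. There are 200 camera calls.

## Working session

There is one attempt and no reset: what is moved stays moved. The work goes in short steps, Python scripts to look and compute and a tool call to move; the robot and the scene stay as the last step left them, time stands still between calls to the robot, and variables do not carry over. Pictures are saved under pics/ and viewed, at most 10 in all, crops included, and the job is handed in when it is done.

Besides the shell and the picture viewer there is one more tool, called after "Emit:" as name([rows], argument=value, ...), one row to a line, values as JSON. play_rows: Moves the arm, as the interface text tells. Its arguments: {"type":"object","properties":{"deltas":{"type":"array","items":{"type":"object","properties":{"claw":{"type":"number"},"xyz":{"type":"array","items":{"type":"number"}},"twist":{"type":"number"}}}},"newtons":{"type":"number"}},"required":["deltas"]}

```bash
mkdir -p pics; ls; python3 - <<'E'
from bench import get_obs, read_camera
import cv2,numpy as np
o=get_obs(); print(o)
for n in("top","side"):
    c=read_camera(n); np.savez(f"{n}0.npz",**c); cv2.imwrite(f"pics/{n}0.png",c["image"][:,:,::-1])
    print(n,c["mtx"],c["view"],[k for k in c])
E
```

```text
pics
{'t': 0.0, 'joint_pos': array([-1.31108761,  0.47779916,  0.02238312,  1.55641534, -0.01148875,
        1.10928416, -0.08311606]), 'qd': array([-0.00038893,  0.00079684,  0.00166265,  0.0001309 ,  0.00082746,
       -0.00044821,  0.0015261 ]), 'joint_efforts': array([ 9.85354818e-04, -5.82854497e+01,  1.53529700e+00, -2.72601789e+01,
       -5.43568935e-02,  1.69490464e-02,  1.44974210e-04]), 'eef_pos': array([0.24255504, 0.62933792, 0.2466984 ]), 'orientation': array([-5.74513658e-01, -3.08844534e+00,  2.77962312e-03]), 'force': array([-0.14237525,  0.52546035,  0.55916203]), 'ft_torque': array([ 0.06916337,  0.05995613, -0.05985918]), 'grip_force': 0.0, 'gripper_width': 0.08784109617673984}
top [[379.59937412   0.         318.41766491]
 [  0.         379.59937412 200.27994598]
 [  0.           0.           1.        ]] [[-0.0098241  -0.9998513  -0.01417281  0.01450632]
 [ 0.98876535 -0.01182734  0.14900735 -0.58830931]
 [-0.14915282 -0.01254972  0.98873451 -1.03203401]
 [ 0.          0.          0.          1.        ]] ['image', 'z_map', 'mtx', 'view']
side [[409.25598251   0.         325.56826672]
 [  0.         409.25598251 200.94511087]
 [  0.           0.           1.        ]] [[ 0.87818137 -0.47819397  0.01131384 -0.51506777]
 [ 0.2548805   0.48782973  0.83490004 -0.19133626]
 [-0.4047634  -0.73030999  0.5502853  -1.12782023]
 [ 0.          0.          0.          1.        ]] ['image', 'z_map', 'mtx', 'view']
```

View pics/top0.png

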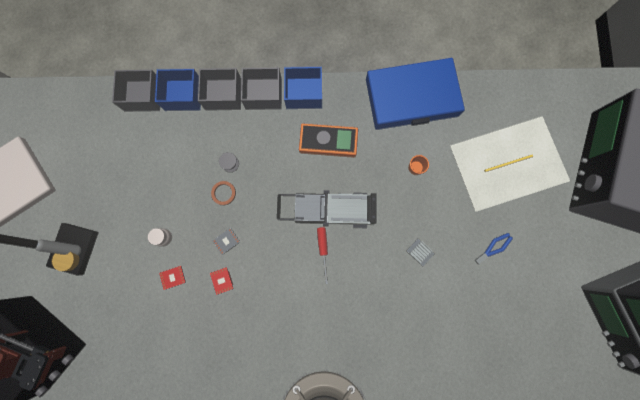

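View pics/side0.png

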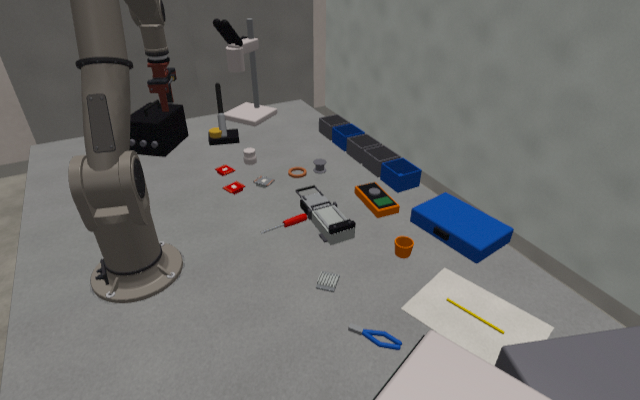

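The top view shows four things that could be the module:
- a grey back-up part with a white label at (226,241), lying fins down: this is the module
- a finned part at (420,251): this is the spare
- two red look-alikes at (172,278) and (221,281)

The fixture has its leaf bar at about (281,206), hinge at about (325,207) and lip at about (373,208).

```bash
cat > h.py <<'E'
import numpy as np, cv2
from scipy.spatial.transform import Rotation as R
from bench import get_obs, read_camera
def tool():
    o=get_obs(); T=np.eye(4); T[:3,:3]=R.from_rotvec(o["orientation"]).as_matrix(); T[:3,3]=o["eef_pos"]; return T
def grab(n):
    T=tool(); c=dict(read_camera(n))
    c["wc"]=T@c["T_tool_cam"] if n=="wrist" else np.linalg.inv(c["view"]); return c
def onplane(c,px,z):
    px=np.atleast_2d(np.asarray(px,float)); K=c["mtx"]
    d=np.c_[(px[:,0]-K[0,2])/K[0,0],-(px[:,1]-K[1,2])/K[1,1],-np.ones(len(px))]@c["wc"][:3,:3].T
    o=c["wc"][:3,3]; return o+d*((z-o[2])/d[:,2])[:,None]
def cloud(c):
    z=c["z_map"]; h,w=z.shape; u,v=np.meshgrid(np.arange(w),np.arange(h)); K=c["mtx"]
    P=np.stack([(u-K[0,2])/K[0,0]*z,-(v-K[1,2])/K[1,1]*z,-z],-1)
    return P@c["wc"][:3,:3].T+c["wc"][:3,3]
def topx(c,p):
    q=(np.linalg.inv(c["wc"])@np.append(p,1))[:3]; K=c["mtx"]
    return K[0,0]*q[0]/-q[2]+K[0,2], K[1,1]*q[1]/q[2]+K[1,2]
E
python3 - <<'E'
from h import *
c=dict(np.load("top0.npz")); c["wc"]=np.linalg.inv(c["view"])
P=cloud(c); print("bench z",np.median(P[225:235,360:390,2]))
for n,(u0,v0,u1,v1) in dict(module=(208,225,245,258),fix=(265,180,385,232),spare=(400,235,440,270)).items():
    m=(P[v0:v1,u0:u1,2]>0.008).astype(np.uint8)
    cs,_=cv2.findContours(m,0,2); k=max(cs,key=cv2.contourArea)
    r=cv2.minAreaRect(k); b=cv2.boxPoints(r)+[u0,v0]
    z={"module":.015,"fix":.04,"spare":.015}[n]
    w=onplane(c,b,z); print(n,r[0][0]+u0,r[0][1]+v0,r[1:],"zmed",np.median(P[v0:v1,u0:u1,2][m>0])); print(w.round(4)); print("mid",w.mean(0).round(4))
im=c["image"]
a=cv2.resize(im[222:262,206:246],None,fx=10,fy=10,interpolation=2)
b=cv2.resize(im[180:240,262:392],None,fx=6,fy=6,interpolation=2)[:,:,:]
cv2.imwrite("pics/crop1.png",np.vstack([cv2.copyMakeBorder(a[:230*1] if 0 else cv2.resize(a,(230,230)),0,0,0,b.shape[1]-230,cv2.BORDER_CONSTANT),b])[:,:,::-1])
E
```

```text
bench z -0.0008634811398158249
module 225.80768966674805 240.96153831481934 ((17.473054885864258, 22.46535873413086), 56.3099365234375) zmed 0.014399260660115765
[[0.4811 0.3171 0.015 ]
 [0.5164 0.264  0.015 ]
 [0.4743 0.235  0.015 ]
 [0.4394 0.2879 0.015 ]]
mid [0.4778 0.276  0.015 ]
fix 326.4467124938965 208.02491188049316 ((99.43925476074219, 36.01384353637695), 1.50743567943573) zmed 0.03979456952966143
[[ 0.5207  0.1278  0.04  ]
 [ 0.624   0.1258  0.04  ]
 [ 0.6129 -0.158   0.04  ]
 [ 0.5103 -0.152   0.04  ]]
mid [ 0.567  -0.0141  0.04  ]
spare 420.8358497619629 252.2245273590088 ((14.927370071411133, 17.753128051757812), 42.51044845581055) zmed 0.01361537034761695
[[ 0.4361 -0.2485  0.015 ]
 [ 0.4728 -0.2843  0.015 ]
 [ 0.4439 -0.3141  0.015 ]
 [ 0.4075 -0.2783  0.015 ]]
mid [ 0.4401 -0.2813  0.015 ]
```

View pics/crop1.png

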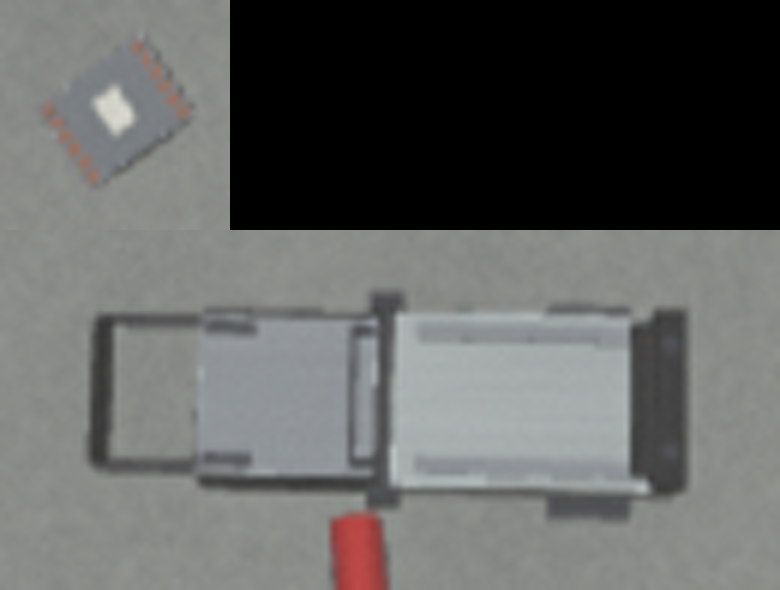

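Choice confirmed. The crop shows a plain back with a white label and copper ends on the grey part at (226,241), so it is fins down. I'm moving above it to measure with the wrist camera.

Emit:
play_rows([
  {"claw":-1,"xyz":[-33,-23,0],"twist":0},
  {"claw":-1,"xyz":[-33,-23,0],"twist":0},
  {"claw":-1,"xyz":[-33,-23,0],"twist":0},
  {"claw":-1,"xyz":[-33,-23,0],"twist":0},
  {"claw":-1,"xyz":[-33,-23,0],"twist":0},
], newtons=20)

```text
t: 0.52
eef_pos: [0.356, 0.4613, 0.2473]
orientation: [-0.574, -3.088, 0.001]
force: [1.0, 0.6, -0.4]
gripper_width: 0.0881
grip_force: 0.0
```

Emit:
play_rows([
  {"claw":-1,"xyz":[-33,-23,0],"twist":0},
  {"claw":-1,"xyz":[-33,-23,0],"twist":0},
  {"claw":-1,"xyz":[-33,-23,0],"twist":0},
  {"claw":-1,"xyz":[-33,-23,0],"twist":0},
  {"claw":-1,"xyz":[-33,-23,0],"twist":0},
])

```text
t: 0.93
eef_pos: [0.4685, 0.2946, 0.2475]
orientation: [-0.574, -3.088, 0.0]
force: [0.9, 0.1, -0.5]
gripper_width: 0.0879
grip_force: 0.0
```

Emit:
play_rows([
  {"claw":-1,"xyz":[0,0,0],"twist":0.123},
  {"claw":-1,"xyz":[0,0,0],"twist":0.123},
  {"claw":-1,"xyz":[0,0,0],"twist":0.123},
  {"claw":-1,"xyz":[0,0,0],"twist":0.123},
  {"claw":-1,"xyz":[0,0,0],"twist":0.123},
])

```text
t: 1.35
eef_pos: [0.4677, 0.2963, 0.2473]
orientation: [-1.491, -2.765, 0.001]
force: [0.8, -0.1, -0.4]
gripper_width: 0.0875
grip_force: 0.0
```

```bash
python3 - <<'E'
from h import *
T=tool(); print(T.round(3))
c=grab("wrist"); np.savez("w1.npz",**c); cv2.imwrite("pics/w1.png",c["image"][:,:,::-1])
print(c["T_tool_cam"].round(3), c["mtx"].round(1)); print(topx(c,[.478,.276,.015]))
E
```

```text
[[-0.549  0.836 -0.001  0.468]
 [ 0.836  0.549 -0.     0.296]
 [-0.    -0.001 -1.     0.247]
 [ 0.     0.     0.     1.   ]]
[[ 0.     0.969  0.246  0.067]
 [ 1.    -0.     0.     0.   ]
 [ 0.     0.246 -0.969 -0.138]
 [ 0.     0.     0.     1.   ]] [[315.7   0.  322.2]
 [  0.  315.7 198.5]
 [  0.    0.    1. ]]
(np.float64(319.9893274854816), np.float64(195.34588326370465))
```

View pics/w1.png

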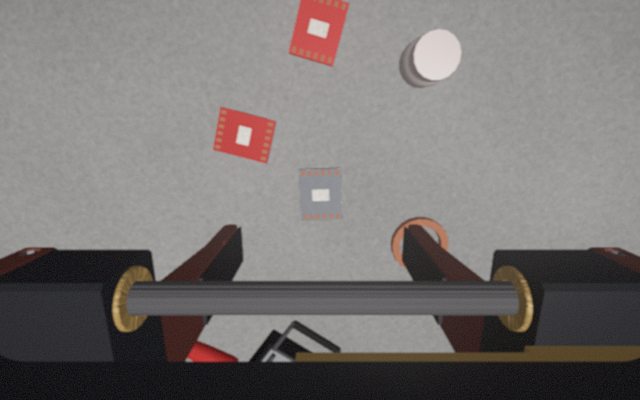

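The wrist image shows the module centred at (320,194), nearly aligned with the gripper, and the red look-alikes well away at (245,135) and (318,28). I'll measure it, then look at the fixture from close.

```bash
python3 - <<'E'
from h import *
c=dict(np.load("w1.npz")); P=cloud(c)
u0,v0,u1,v1=285,150,360,235
s=P[v0:v1,u0:u1]; print("bench",np.median(s[:12,:,2]))
m=(s[...,2]>np.median(s[:12,:,2])+.008).astype(np.uint8)
k=max(cv2.findContours(m,0,2)[0],key=cv2.contourArea); r=cv2.minAreaRect(k)
b=cv2.boxPoints(r)+[u0,v0]; w=onplane(c,b,.015)
print(r,np.median(s[m>0][:,2])); print(w.round(4),w.mean(0).round(4))
print([np.linalg.norm(w[i]-w[i-1]).round(4) for i in range(4)])
d=w[1]-w[0]; print("edge angles",np.degrees(np.arctan2(d[1],d[0])), np.degrees(np.arctan2(*(w[2]-w[1])[[1,0]])))
E
```

```text
bench 0.0006698908189728681
((35.0, 44.0), (52.0, 42.0), 90.0) 0.015881547871301582
[[0.4391 0.2902 0.015 ]
 [0.4805 0.3174 0.015 ]
 [0.5167 0.2641 0.015 ]
 [0.4735 0.2357 0.015 ]] [0.4775 0.2768 0.015 ]
[np.float64(0.0644), np.float64(0.0496), np.float64(0.0644), np.float64(0.0517)]
edge angles 33.33620540172938 -55.834715922171405
```

Emit:
play_rows([
  {"claw":-1,"xyz":[0,0,0],"twist":0.123},
  {"claw":-1,"xyz":[0,0,0],"twist":0.123},
  {"claw":-1,"xyz":[0,0,0],"twist":0.123},
  {"claw":-1,"xyz":[0,0,0],"twist":0.123},
  {"claw":-1,"xyz":[0,0,0],"twist":0.123},
])

```text
t: 1.82
eef_pos: [0.4677, 0.2965, 0.2474]
orientation: [-2.254, -2.188, 0.001]
force: [-0.5, 0.0, 0.1]
gripper_width: 0.0879
grip_force: 0.0
```

Emit:
play_rows([
  {"claw":-1,"xyz":[-39,10,0],"twist":0},
  {"claw":-1,"xyz":[-39,10,0],"twist":0},
  {"claw":-1,"xyz":[-39,10,0],"twist":0},
  {"claw":-1,"xyz":[-39,10,0],"twist":0},
  {"claw":-1,"xyz":[-39,10,0],"twist":0},
])

```text
t: 2.23
eef_pos: [0.5125, 0.0986, 0.2476]
orientation: [-2.247, -2.195, 0.0]
force: [0.6, -0.2, 0.6]
gripper_width: 0.0878
grip_force: 0.0
```

Emit:
play_rows([
  {"claw":-1,"xyz":[-39,10,0],"twist":0},
  {"claw":-1,"xyz":[-39,10,0],"twist":0},
  {"claw":-1,"xyz":[-39,10,0],"twist":0},
  {"claw":-1,"xyz":[-39,10,0],"twist":0},
  {"claw":-1,"xyz":[0,0,0],"twist":0},
])

```text
t: 2.65
eef_pos: [0.5486, -0.0661, 0.2481]
orientation: [2.257, 2.179, -0.003]
force: [-0.5, 0.2, 0.3]
gripper_width: 0.0878
grip_force: 0.0
```

```bash
python3 - <<'E'
from h import *
T=tool(); print(T.round(4))
c=grab("wrist"); np.savez("w2.npz",**c); cv2.imwrite("pics/w2.png",c["image"][:,:,::-1])
E
```

```text
[[ 0.0353  0.9994  0.0014  0.5486]
 [ 0.9994 -0.0353 -0.0043 -0.0661]
 [-0.0042  0.0015 -1.      0.2481]
 [ 0.      0.      0.      1.    ]]
```

View pics/w2.png

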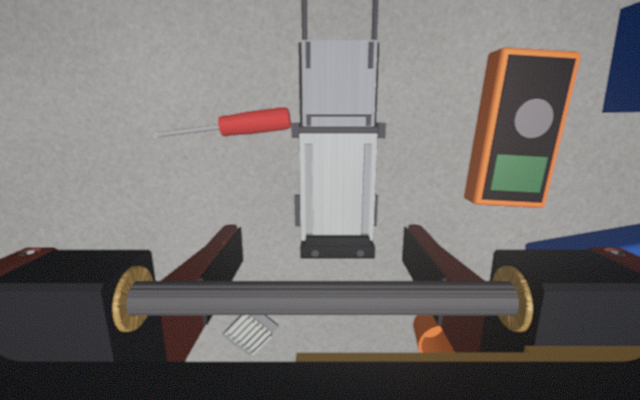

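The wrist view shows the leaf plate at columns 300–378 and rows 41–125, the hinge at row ~130, the table at rows 135–236 and the lip at ~247. Next I fit the fixture pose from depth edges.

```bash
python3 - <<'E'
from h import *
c=dict(np.load("w2.npz")); P=cloud(c); g=cv2.cvtColor(c["image"],7).astype(float)
Z=P[...,2]; print("z leaf",np.median(Z[60:105,315:365]),"nest",np.median(Z[150:230,320:360]),"bench",np.median(Z[150:200,180:260]))
m=(Z>.030)
def edges(rows,z,tag):
    L=[];Rr=[]
    for v in rows:
        u=np.flatnonzero(m[v,285:395])+285
        L.append((u[0]-.5,v));Rr.append((u[-1]+.5,v))
    for n,e in(("L",L),("R",Rr)):
        w=onplane(c,e,z); f=np.polyfit(w[:,1],w[:,0],1); r=w[:,0]-np.polyval(f,w[:,1])
        ok=abs(r)<.002; f=np.polyfit(w[ok,1],w[ok,0],1); print(tag,n,"slope",f[0].round(4),"x at y=0,0.05",np.polyval(f,[0,.05]).round(4),ok.sum())
edges(range(60,115),.04,"leaf"); edges(range(145,190),.04,"nest")
# far leaf edge & hinge via gray gradient, along center columns
for u in(320,335,350):
    col=g[:,u-2:u+3].mean(1); d=np.diff(col)
    pk=[v for v in range(30,262) if abs(d[v])>6 and abs(d[v])==max(abs(d[v-2:v+3]))]
    print(u,[(v+.5,int(d[v]),(onplane(c,[(u,v+.5)],.04)[0,:2]*1000).round(0).tolist(),round(float(Z[v,u]),3)) for v in pk])
c=dict(np.load("top0.npz")); c["wc"]=np.linalg.inv(c["view"]); g=cv2.cvtColor(c["image"],7).astype(float)
row=g[202:212].mean(0); d=np.diff(row)
print("top",[(u+.5,int(d[u]),(onplane(c,[(u+.5,207)],.04)[0,:2]*1000).round(0).tolist()) for u in range(270,385) if abs(d[u])>6 and abs(d[u])==max(abs(d[u-2:u+3]))])
E
```

```text
z leaf 0.04050859618731714 nest 0.04077129101162821 bench 0.0005935868809231193
leaf L slope 0.0328 x at y=0,0.05 [0.5275 0.5291] 48
leaf R slope 0.0431 x at y=0,0.05 [0.6085 0.6106] 45
nest L slope 0.0475 x at y=0,0.05 [0.5269 0.5293] 42
nest R slope 0.0299 x at y=0,0.05 [0.6102 0.6117] 37
320 [(113.5, -34, [549.0, 5.0], 0.041), (116.5, 34, [549.0, 2.0], 0.047), (126.5, -35, [549.0, -8.0], 0.04), (132.5, 44, [548.0, -14.0], 0.039), (234.5, -53, [544.0, -130.0], 0.042), (257.5, 44, [543.0, -160.0], 0.06)]
335 [(113.5, -35, [565.0, 5.0], 0.04), (116.5, 35, [565.0, 2.0], 0.047), (126.5, -31, [565.0, -8.0], 0.041), (132.5, 45, [565.0, -15.0], 0.039), (234.5, -53, [562.0, -131.0], 0.042), (257.5, 45, [561.0, -160.0], 0.061)]
350 [(39.5, 6, [582.0, 76.0], 0.0), (113.5, -34, [581.0, 4.0], 0.041), (116.5, 35, [581.0, 1.0], 0.048), (126.5, -33, [581.0, -9.0], 0.041), (132.5, 43, [581.0, -15.0], 0.04), (234.5, -53, [579.0, -132.0], 0.041), (257.5, 45, [579.0, -161.0], 0.06)]
top [(276.5, -56, [571.0, 128.0]), (280.5, 48, [571.0, 116.0]), (294.5, 17, [571.0, 76.0]), (319.5, -38, [570.0, 5.0]), (326.5, 52, [570.0, -15.0]), (366.5, -80, [568.0, -128.0]), (376.5, 38, [568.0, -156.0])]
```

Emit:
play_rows([
  {"claw":-1,"xyz":[38,-9,0],"twist":0},
  {"claw":-1,"xyz":[38,-9,0],"twist":0},
  {"claw":-1,"xyz":[38,-9,0],"twist":0},
  {"claw":-1,"xyz":[38,-9,0],"twist":0},
  {"claw":-1,"xyz":[38,-9,0],"twist":0},
])

```text
t: 3.12
eef_pos: [0.507, 0.1375, 0.2475]
orientation: [-2.246, -2.195, 0.0]
force: [-0.7, 0.3, 0.6]
gripper_width: 0.0876
grip_force: 0.0
```

Emit:
play_rows([
  {"claw":-1,"xyz":[38,-9,0],"twist":0},
  {"claw":-1,"xyz":[38,-9,0],"twist":0},
  {"claw":-1,"xyz":[38,-9,0],"twist":0},
  {"claw":-1,"xyz":[37,-9,0],"twist":0},
  {"claw":-1,"xyz":[0,0,0],"twist":-0.124},
])

```text
t: 3.53
eef_pos: [0.472, 0.2971, 0.2471]
orientation: [-2.093, -2.338, -0.002]
force: [-0.3, 0.6, 1.3]
gripper_width: 0.0882
grip_force: 0.0
```

Emit:
play_rows([
  {"claw":-1,"xyz":[0,0,20],"twist":-0.124},
  {"claw":-1,"xyz":[0,0,20],"twist":-0.124},
  {"claw":-1,"xyz":[0,0,20],"twist":-0.124},
  {"claw":-1,"xyz":[0,0,20],"twist":-0.124},
  {"claw":-1,"xyz":[0,0,0],"twist":0},
])

```text
t: 3.95
eef_pos: [0.4733, 0.2863, 0.164]
orientation: [-1.462, -2.777, 0.009]
force: [-1.1, 0.6, 0.2]
gripper_width: 0.0875
grip_force: 0.0
```

```bash
cat > goto.py <<'E'
import sys; from h import *
x,y,z,a=map(float,sys.argv[1:5])  # target TCP, yaw of tool y axis
T=tool(); d=T[:3,:3].T@(np.array([x,y,z])-T[:3,3]); yaw=np.arctan2(T[1,1],T[0,1])
tw=-(((a-yaw)+np.pi/2)%np.pi-np.pi/2)
print("tcp",T[:3,3].round(4),"zaxis",T[:3,2].round(4),"yaw",yaw.round(4),"tool shift mm",(d*1000).round(1),"twist",round(tw,4))
E
python3 goto.py .4775 .2768 .029 .589
```

```text
tcp [0.4733 0.2863 0.164 ] zaxis [-0.006  -0.0037 -1.    ] yaw 0.6016 tool shift mm [-10.2  -1.  135. ] twist 0.0126
```

Emit:
play_rows([
  {"claw":-1,"xyz":[-5,0,25],"twist":0},
  {"claw":-1,"xyz":[-5,0,25],"twist":0},
  {"claw":-1,"xyz":[0,0,25],"twist":0},
  {"claw":-1,"xyz":[0,0,20],"twist":0},
  {"claw":-1,"xyz":[0,0,0],"twist":0},
])

```text
t: 4.37
eef_pos: [0.4798, 0.2779, 0.07]
orientation: [-1.476, -2.77, 0.008]
force: [-0.0, -0.7, 0.1]
gripper_width: 0.0874
grip_force: 0.0
```

```bash
python3 goto.py .4775 .2768 .029 .589
```

```text
tcp [0.4798 0.2779 0.07  ] zaxis [-0.0049 -0.003  -1.    ] yaw 0.592 tool shift mm [ 0.4 -2.2 41.1] twist 0.003
```

Emit:
play_rows([
  {"claw":-1,"xyz":[0,-2,15],"twist":0},
  {"claw":-1,"xyz":[0,0,15],"twist":0},
  {"claw":-1,"xyz":[0,0,11],"twist":0},
  {"claw":-1,"xyz":[0,0,0],"twist":0},
  {"claw":1,"xyz":[0,0,0],"twist":0},
])

```text
t: 4.78
eef_pos: [0.4807, 0.2775, 0.0323]
orientation: [-1.476, -2.773, -0.0]
force: [0.5, 0.1, -0.4]
gripper_width: 0.0839
grip_force: 0.0
```

Emit:
play_rows([
  {"claw":1,"xyz":[0,0,0],"twist":0},
  {"claw":1,"xyz":[0,0,0],"twist":0},
  {"claw":1,"xyz":[0,0,0],"twist":0},
  {"claw":1,"xyz":[0,0,0],"twist":0},
  {"claw":1,"xyz":[0,0,0],"twist":0},
])

```text
t: 5.2
eef_pos: [0.4805, 0.2769, 0.032]
orientation: [-1.476, -2.773, -0.0]
force: [-1.7, -0.5, 0.3]
gripper_width: 0.0513
grip_force: 0.5
```

```bash
python3 goto.py .4775 .2768 .029 .589
```

```text
tcp [0.4805 0.2769 0.032 ] zaxis [-1.e-04  2.e-04 -1.e+00] yaw 0.5928 tool shift mm [ 1.6 -2.6  3. ] twist 0.0038
```

Emit:
play_rows([
  {"claw":1,"xyz":[0,0,0],"twist":0},
  {"claw":1,"xyz":[0,0,0],"twist":0},
  {"claw":1,"xyz":[0,0,0],"twist":0},
  {"claw":1,"xyz":[0,0,-10],"twist":0},
  {"claw":1,"xyz":[0,0,-25],"twist":0},
])

```text
t: 5.62
eef_pos: [0.4788, 0.2758, 0.0648]
orientation: [-1.474, -2.772, 0.008]
force: [-0.0, -0.6, -0.4]
gripper_width: 0.0497
grip_force: 20.0
```

Emit:
play_rows([
  {"claw":1,"xyz":[0,0,-30],"twist":0.123},
  {"claw":1,"xyz":[0,0,-30],"twist":0.123},
  {"claw":1,"xyz":[0,0,-20],"twist":0.123},
  {"claw":1,"xyz":[0,0,0],"twist":0.123},
  {"claw":1,"xyz":[0,0,0],"twist":0.123},
])

```text
t: 6.03
eef_pos: [0.4815, 0.2776, 0.1489]
orientation: [-2.252, -2.19, -0.006]
force: [0.4, 1.3, -0.9]
gripper_width: 0.0498
grip_force: 20.0
```

```bash
python3 goto.py .569 .029 .12 -.038
```

```text
tcp [0.4815 0.2776 0.1489] zaxis [ 0.0029  0.0028 -1.    ] yaw -0.0281 tool shift mm [-246.1   94.4   28.4] twist 0.0099
```

Emit:
play_rows([
  {"claw":1,"xyz":[-35,13,0],"twist":0.01},
  {"claw":1,"xyz":[-35,13,0],"twist":0},
  {"claw":1,"xyz":[-35,13,0],"twist":0},
  {"claw":1,"xyz":[-35,13,0],"twist":0},
  {"claw":1,"xyz":[-35,13,0],"twist":0},
])

```text
t: 6.45
eef_pos: [0.5406, 0.0985, 0.1472]
orientation: [2.256, 2.186, 0.001]
force: [1.3, -0.2, -1.6]
gripper_width: 0.0493
grip_force: 20.0
```

Emit:
play_rows([
  {"claw":1,"xyz":[-35,13,0],"twist":0},
  {"claw":1,"xyz":[-35,13,0],"twist":0},
  {"claw":1,"xyz":[0,0,15],"twist":0},
  {"claw":1,"xyz":[0,0,15],"twist":0},
  {"claw":1,"xyz":[0,0,0],"twist":0},
])

```text
t: 6.87
eef_pos: [0.5626, 0.0283, 0.1148]
orientation: [-2.257, -2.182, 0.005]
force: [-0.5, 0.1, -1.0]
gripper_width: 0.0496
grip_force: 20.0
```

```bash
python3 goto.py .569 .029 .073 -.038
```

```text
tcp [0.5626 0.0283 0.1148] zaxis [-3.5e-03 -7.0e-04 -1.0e+00] yaw -0.0336 tool shift mm [ 0.9  6.6 41.8] twist 0.0044
```

Emit:
play_rows([
  {"claw":1,"xyz":[1,6,0],"twist":0.004},
  {"claw":1,"xyz":[0,0,15],"twist":0},
  {"claw":1,"xyz":[0,0,10],"twist":0},
  {"claw":1,"xyz":[0,0,0],"twist":0},
  {"claw":1,"xyz":[0,0,0],"twist":0},
])

```text
t: 7.28
eef_pos: [0.5699, 0.0305, 0.0917]
orientation: [-2.26, -2.181, 0.001]
force: [0.4, -0.3, -0.7]
gripper_width: 0.0499
grip_force: 20.0
```

```bash
python3 goto.py .569 .029 .073 -.038; python3 - <<'E'
from h import *
c=grab("wrist"); cv2.imwrite("pics/w3.png",c["image"][:,:,::-1])
print([np.round(topx(c,p)) for p in([.5693,.0297,.06],[.5721,.1047,.04])])
E
```

```text
tcp [0.5699 0.0305 0.0917] zaxis [-9.e-04 -1.e-04 -1.e+00] yaw -0.0354 tool shift mm [-1.5 -0.8 18.7] twist 0.0026
[array([322., 241.]), array([322., 106.])]
```

View pics/w3.png

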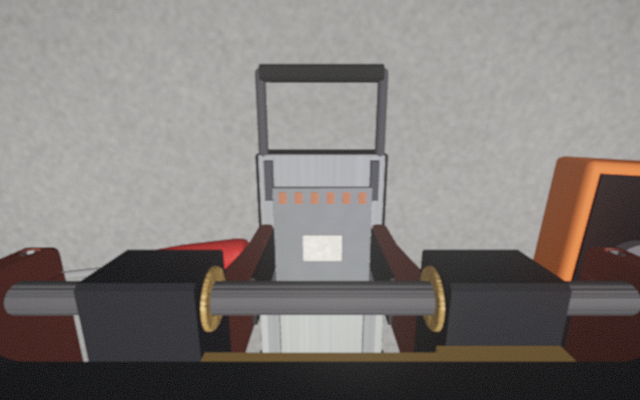

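The module sits centred over the leaf: module at columns 273–371, leaf at 258–386, both centred on ~322. Lowering it now.

Emit:
play_rows([
  {"claw":1,"xyz":[-1,0,10],"twist":0},
  {"claw":1,"xyz":[0,0,6],"twist":0},
  {"claw":1,"xyz":[0,0,2],"twist":0},
  {"claw":1,"xyz":[0,0,0],"twist":0},
  {"claw":1,"xyz":[0,0,0],"twist":0},
])

```text
t: 7.75
eef_pos: [0.5699, 0.029, 0.0734]
orientation: [-2.261, -2.181, 0.001]
force: [0.6, 0.3, -1.6]
gripper_width: 0.0497
grip_force: 20.0
```

Emit:
play_rows([
  {"claw":1,"xyz":[0,0,1],"twist":0},
  {"claw":1,"xyz":[0,0,0],"twist":0},
  {"claw":0.2,"xyz":[0,0,0],"twist":0},
  {"claw":-0.3,"xyz":[0,0,0],"twist":0},
  {"claw":-0.5,"xyz":[0,0,0],"twist":0},
])

```text
t: 8.17
eef_pos: [0.5702, 0.0291, 0.0729]
orientation: [2.261, 2.181, 0.001]
force: [-0.4, -0.0, -0.5]
gripper_width: 0.06
grip_force: 0.0
```

Emit:
play_rows([
  {"claw":-0.6,"xyz":[0,0,0],"twist":0},
  {"claw":-0.6,"xyz":[0,0,0],"twist":0},
  {"claw":-0.6,"xyz":[0,0,0],"twist":0},
  {"claw":-0.6,"xyz":[0,0,-10],"twist":0},
  {"claw":-0.6,"xyz":[0,0,-15],"twist":0},
])

```text
t: 8.58
eef_pos: [0.569, 0.029, 0.0973]
orientation: [-2.26, -2.18, 0.004]
force: [0.2, -0.5, -0.5]
gripper_width: 0.0702
grip_force: 0.0
```

Emit:
play_rows([
  {"claw":0,"xyz":[-10,0,-20],"twist":0},
  {"claw":0,"xyz":[-10,0,-20],"twist":0},
  {"claw":0,"xyz":[-10,0,-15],"twist":0},
  {"claw":0,"xyz":[-10,0,0],"twist":0},
  {"claw":0,"xyz":[0,0,0],"twist":0},
])

```text
t: 9.0
eef_pos: [0.569, -0.0134, 0.1538]
orientation: [2.263, 2.176, 0.002]
force: [-0.4, -0.8, 0.0]
gripper_width: 0.044
grip_force: 0.0
```

```bash
python3 - <<'E'
from h import *
T=tool();print(T.round(4))
c=grab("wrist"); np.savez("w4.npz",**c); cv2.imwrite("pics/w4.png",c["image"][:,:,::-1])
E
```

```text
[[ 3.900e-02  9.992e-01  2.300e-03  5.690e-01]
 [ 9.992e-01 -3.900e-02 -5.000e-04 -1.340e-02]
 [-4.000e-04  2.300e-03 -1.000e+00  1.538e-01]
 [ 0.000e+00  0.000e+00  0.000e+00  1.000e+00]]
```

View pics/w4.png

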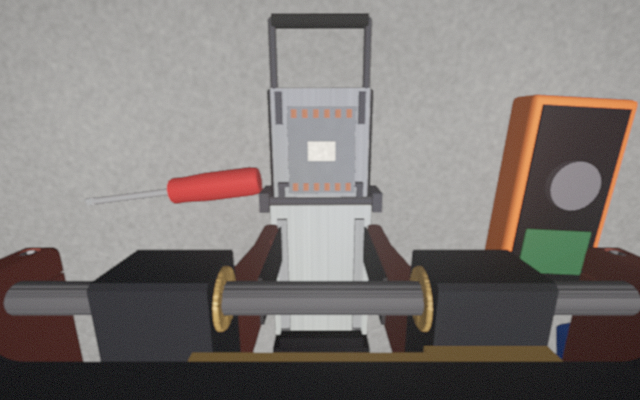

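The module lies flat and centred on the leaf at (322,150), and the bar is at (320,20). I'm measuring the bar and turning the gripper across it.

```bash
python3 - <<'E'
from h import *
c=dict(np.load("w4.npz")); P=cloud(c)
m=np.zeros((400,640),bool); m[5:35,262:380]=c["image"][5:35,262:380].max(2)<85
v,u=np.nonzero(m); mid=m[:,280:360]; rows=np.flatnonzero(mid.sum(1)>40); print(rows.min(),rows.max(),np.unique(u)[[0,-1]])
a=onplane(c,[(320,rows.min()),(320,rows.max()+1),(u.min(),20),(u.max()+1,20)],.042); print(a.round(4)); s=P[rows.min():rows.max()+1,290:350].reshape(-1,3); print(np.median(s,0))
s=P[115:180,290:352]; k=s[...,2]>.05; print("module", s[k].mean(0), np.median(s[k][:,2]))
E
```

```text
14 27 [270 368]
[[0.573  0.1258 0.042 ]
 [0.5727 0.1168 0.042 ]
 [0.5373 0.1233 0.042 ]
 [0.6078 0.1206 0.042 ]]
[0.57232484 0.12158758 0.04175933]
module [0.56971928 0.03342686 0.05675581] 0.055708872314691765
```

Emit:
play_rows([
  {"claw":0,"xyz":[0,0,0],"twist":0.105},
  {"claw":0,"xyz":[0,0,0],"twist":0.105},
  {"claw":0,"xyz":[0,0,0],"twist":0.105},
  {"claw":0,"xyz":[0,0,0],"twist":0.105},
  {"claw":0,"xyz":[0,0,0],"twist":0.105},
])

```text
t: 9.47
eef_pos: [0.5678, -0.0099, 0.1513]
orientation: [-2.752, -1.513, 0.003]
force: [-0.8, -0.7, 0.2]
gripper_width: 0.0438
grip_force: 0.0
```

Emit:
play_rows([
  {"claw":0,"xyz":[0,0,0],"twist":0.105},
  {"claw":0,"xyz":[0,0,0],"twist":0.105},
  {"claw":0,"xyz":[0,0,0],"twist":0.105},
  {"claw":0,"xyz":[0,0,0],"twist":0.105},
  {"claw":0,"xyz":[0,0,0],"twist":0.105},
])

```text
t: 9.88
eef_pos: [0.5678, -0.0099, 0.1513]
orientation: [-3.051, -0.747, 0.004]
force: [0.5, -0.6, -0.0]
gripper_width: 0.0438
grip_force: 0.0
```

Emit:
play_rows([
  {"claw":0,"xyz":[0,0,0],"twist":0.105},
  {"claw":0,"xyz":[0,0,0],"twist":0.105},
  {"claw":0,"xyz":[0,0,0],"twist":0.105},
  {"claw":0,"xyz":[0,0,0],"twist":0.105},
  {"claw":0,"xyz":[0,0,0],"twist":0.105},
])

```text
t: 10.3
eef_pos: [0.5678, -0.0099, 0.1513]
orientation: [3.141, -0.07, -0.004]
force: [-0.4, 0.4, 0.1]
gripper_width: 0.0438
grip_force: 0.0
```

```bash
python3 goto.py .573 .1226 .043 -1.609
```

```text
tcp [ 0.5678 -0.0099  0.1513] zaxis [-2.3e-03 -2.0e-04 -1.0e+00] yaw -1.6153 tool shift mm [  -0.5 -132.6  108.3] twist -0.0063
```

Emit:
play_rows([
  {"claw":0,"xyz":[0,-33,0],"twist":0},
  {"claw":0,"xyz":[0,-33,0],"twist":0},
  {"claw":0,"xyz":[0,-33,0],"twist":0},
  {"claw":0,"xyz":[0,-33,0],"twist":0},
  {"claw":0,"xyz":[0,0,0],"twist":0},
])

```text
t: 10.72
eef_pos: [0.573, 0.1304, 0.1504]
orientation: [-3.139, 0.046, 0.005]
force: [0.0, 1.5, -0.3]
gripper_width: 0.0444
grip_force: 0.0
```

Emit:
play_rows([
  {"claw":0,"xyz":[0,0,20],"twist":0},
  {"claw":0,"xyz":[0,0,20],"twist":0},
  {"claw":0,"xyz":[0,0,20],"twist":0},
  {"claw":0,"xyz":[0,0,0],"twist":0},
  {"claw":0,"xyz":[0,0,0],"twist":0},
])

```text
t: 11.13
eef_pos: [0.5726, 0.121, 0.0913]
orientation: [3.14, -0.063, -0.005]
force: [-0.2, -0.3, 0.0]
gripper_width: 0.0439
grip_force: 0.0
```

```bash
python3 goto.py .573 .122 .043 -1.609
```

```text
tcp [0.5726 0.121  0.0913] zaxis [-0.0034 -0.0013 -1.    ] yaw -1.6107 tool shift mm [ 0.5 -1.  48.3] twist -0.0017
```

Emit:
play_rows([
  {"claw":0,"xyz":[0,-1,20],"twist":0},
  {"claw":0,"xyz":[0,0,20],"twist":0},
  {"claw":0,"xyz":[0,0,8],"twist":0},
  {"claw":0,"xyz":[0,0,0],"twist":0},
  {"claw":0.5,"xyz":[0,0,0],"twist":0},
])

```text
t: 11.55
eef_pos: [0.5743, 0.1219, 0.0454]
orientation: [3.141, -0.064, 0.001]
force: [0.1, 0.0, -0.0]
gripper_width: 0.0403
grip_force: 0.0
```

Emit:
play_rows([
  {"claw":1,"xyz":[0,0,0],"twist":0},
  {"claw":1,"xyz":[0,0,0],"twist":0},
  {"claw":1,"xyz":[0,0,0],"twist":0},
  {"claw":1,"xyz":[0,0,0],"twist":0},
  {"claw":1,"xyz":[0,0,0],"twist":0},
], newtons=40)

```text
t: 11.97
eef_pos: [0.5742, 0.1221, 0.0451]
orientation: [-3.141, 0.063, -0.001]
force: [-0.1, -0.3, 2.8]
gripper_width: 0.009
grip_force: 40.0
```

Emit:
play_rows([
  {"claw":1,"xyz":[0,0,0],"twist":0},
  {"claw":1,"xyz":[0,0,0],"twist":0},
  {"claw":1,"xyz":[0,0,0],"twist":0},
  {"claw":1,"xyz":[0,0,0],"twist":0},
  {"claw":1,"xyz":[0,0,0],"twist":0},
])

```text
t: 12.38
eef_pos: [0.5742, 0.1221, 0.0451]
orientation: [-3.141, 0.063, -0.001]
force: [-0.9, 0.2, 4.7]
gripper_width: 0.0089
grip_force: 40.0
```

```bash
python3 - <<'E'
import numpy as np
p=lambda t:np.array([135*np.cos(t)+3*np.sin(t),135*np.sin(t)-3*np.cos(t)])
for a,b in [(0,.4),(.4,.8),(.8,1.2),(1.2,1.5),(1.5,1.8),(1.8,1.95)]:
    t=np.linspace(a,b,6); d=np.diff([p(x) for x in t],axis=0)
    print(a,b,[[0,round(-x[0]),round(-x[1])] for x in d])   # tool y=-fixture y, tool z=-z
    print(p(b))
E
python3 goto.py .573 .122 .043 -1.609
```

```text
0 0.4 [[0, 0, -11], [0, 1, -11], [0, 2, -11], [0, 3, -10], [0, 4, -10]]
[125.51148922  49.80829323]
0.4 0.8 [[0, 4, -10], [0, 5, -9], [0, 6, -9], [0, 7, -9], [0, 7, -8]]
[96.20747403 94.75295214]
0.8 1.2 [[0, 8, -7], [0, 8, -7], [0, 9, -6], [0, 9, -5], [0, 10, -5]]
[ 51.71441411 124.73820334]
1.2 1.5 [[0, 8, -3], [0, 8, -2], [0, 8, -2], [0, 8, -1], [0, 8, -1]]
[ 12.54200718 134.44961159]
1.5 1.8 [[0, 8, -1], [0, 8, 0], [0, 8, 0], [0, 8, 1], [0, 8, 1]]
[-27.75073989 132.15103645]
1.8 1.95 [[0, 4, 1], [0, 4, 1], [0, 4, 1], [0, 4, 1], [0, 4, 1]]
[-47.18753309 126.52010402]
tcp [0.5742 0.1221 0.0451] zaxis [ 4.e-04  4.e-04 -1.e+00] yaw -1.611 tool shift mm [-1.2  0.1  2.1] twist -0.002
```

Emit:
play_rows([
  {"claw":1,"xyz":[0,0,-11],"twist":0},
  {"claw":1,"xyz":[0,1,-11],"twist":0},
  {"claw":1,"xyz":[0,2,-11],"twist":0},
  {"claw":1,"xyz":[0,3,-10],"twist":0},
  {"claw":1,"xyz":[0,4,-10],"twist":0},
])

```text
t: 12.8
eef_pos: [0.5737, 0.1128, 0.0989]
orientation: [-3.14, 0.062, -0.001]
force: [3.8, 3.1, -4.8]
gripper_width: 0.0087
grip_force: 40.0
```

```bash
cat > leaf.py <<'E'
import sys; from h import *
T=tool(); o=get_obs(); F=np.array([.5677,-.0123]); g=T[:3,3]+.006*T[:3,2]
d=g[:2]-F; y=d@[.038,.9993]; z=g[2]-.04
th=np.arctan2(z,y)+np.arctan2(3,135); print("y,z",round(y*1000,1),round(z*1000,1),"r",round(np.hypot(y,z)*1000,1),"theta",th.round(3),"F",o["force"].round(1),"w",o["gripper_width"],o["grip_force"])
E
python3 leaf.py
```

```text
y,z 125.3 52.9 r 136.0 theta 0.422 F [ 3.8  3.1 -4.8] w 0.008665415457766572 39.986531138420105
```

Emit:
play_rows([
  {"claw":1,"xyz":[0,4,-10],"twist":0},
  {"claw":1,"xyz":[0,5,-9],"twist":0},
  {"claw":1,"xyz":[0,6,-9],"twist":0},
  {"claw":1,"xyz":[0,7,-9],"twist":0},
  {"claw":1,"xyz":[0,7,-8],"twist":0},
])

```text
t: 13.22
eef_pos: [0.5728, 0.0851, 0.1443]
orientation: [-3.137, 0.06, -0.001]
force: [3.1, 7.6, 0.1]
gripper_width: 0.0089
grip_force: 40.0
```

Emit:
play_rows([
  {"claw":1,"xyz":[0,8,-7],"twist":0},
  {"claw":1,"xyz":[0,8,-7],"twist":0},
  {"claw":1,"xyz":[0,9,-6],"twist":0},
  {"claw":1,"xyz":[0,9,-5],"twist":0},
  {"claw":1,"xyz":[0,10,-5],"twist":0},
])

```text
t: 13.63
eef_pos: [0.5713, 0.0432, 0.1751]
orientation: [-3.133, 0.057, -0.001]
force: [-0.7, 9.4, 8.4]
gripper_width: 0.0092
grip_force: 40.0
```

```bash
python3 leaf.py
```

```text
y,z 55.7 129.1 r 140.6 theta 1.186 F [-0.7  9.4  8.4] w 0.009199274034357104 40.0047504901886
```

Emit:
play_rows([
  {"claw":1,"xyz":[0,8,-2],"twist":0},
  {"claw":1,"xyz":[0,8,-1],"twist":0},
  {"claw":1,"xyz":[0,8,-1],"twist":0},
  {"claw":1,"xyz":[0,8,-1],"twist":0},
  {"claw":1,"xyz":[0,8,-1],"twist":0},
])

```text
t: 14.05
eef_pos: [0.5702, 0.0015, 0.1846]
orientation: [-3.132, 0.06, -0.002]
force: [-14.1, 10.5, 45.2]
gripper_width: 0.0086
grip_force: 40.0
```

```bash
python3 leaf.py
```

```text
y,z 13.9 138.6 r 139.3 theta 1.493 F [-14.1  10.5  45.2] w 0.008586110125428285 39.998284578323364
```

The tool was pulled about 5 mm below the bar's true arc, so the force built up. I'll relax upward with a lighter grip before going on.

Emit:
play_rows([
  {"claw":1,"xyz":[0,0,-2.5],"twist":0},
  {"claw":1,"xyz":[0,0,-2],"twist":0},
  {"claw":1,"xyz":[0,0,0],"twist":0},
  {"claw":1,"xyz":[0,0,0],"twist":0},
  {"claw":1,"xyz":[0,0,0],"twist":0},
], newtons=15)

```text
t: 14.47
eef_pos: [0.5704, -0.0022, 0.1844]
orientation: [3.14, -0.064, 0.006]
force: [7.0, -1.3, -1.9]
gripper_width: 0.0093
grip_force: 15.0
```

```bash
python3 leaf.py; python3 - <<'E'
from h import *
c=grab("side"); cv2.imwrite("pics/s5.png",cv2.resize(c["image"][120:280,220:440],(770,560))[:,:,::-1])
E
```

```text
y,z 10.1 138.4 r 138.8 theta 1.52 F [ 7.  -1.3 -1.9] w 0.009349105914015037 14.990221560001373
```

View pics/s5.png

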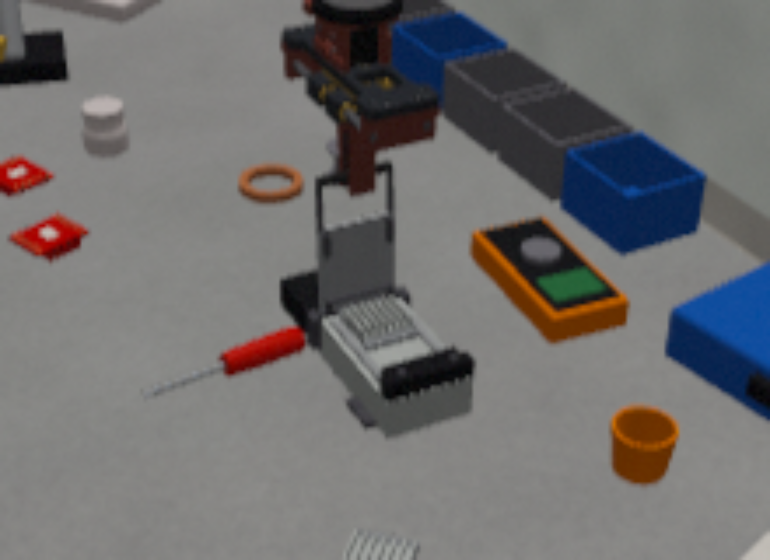

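The module has already tipped: it lies fins up in the nest near the hinge, and the leaf is upright. Next I fold the leaf back along the measured arc.

```bash
python3 - <<'E'
import numpy as np
ph=np.linspace(np.arctan2(138.4,10.1),np.arctan2(-1,135.5),21); r=np.linspace(138.8,135.5,21)
p=np.c_[r*np.cos(ph),r*np.sin(ph)]; print((-np.diff(p,axis=0)).round(1).reshape(4,5,2).tolist()); print(p[::5].round(1))
E
```

```text
[[[-10.4, 1.3], [-10.2, 2.1], [-10.0, 2.8], [-9.8, 3.6], [-9.5, 4.3]], [[-9.1, 5.0], [-8.7, 5.7], [-8.2, 6.3], [-7.7, 6.9], [-7.2, 7.4]], [[-6.6, 7.9], [-6.0, 8.4], [-5.3, 8.8], [-4.6, 9.2], [-3.9, 9.5]], [[-3.2, 9.7], [-2.4, 9.9], [-1.7, 10.1], [-0.9, 10.2], [-0.1, 10.2]]]
[[ 10.1 138.4]
 [ 59.9 124.3]
 [100.8  93. ]
 [127.2  49.2]
 [135.5  -1. ]]
```

Emit:
play_rows([
  {"claw":1,"xyz":[0,-10,1],"twist":0},
  {"claw":1,"xyz":[0,-10,2],"twist":0},
  {"claw":1,"xyz":[0,-10,3],"twist":0},
  {"claw":1,"xyz":[0,-10,3.5],"twist":0},
  {"claw":1,"xyz":[0,-9.5,4.5],"twist":0},
], newtons=25)

```text
t: 14.93
eef_pos: [0.5719, 0.0481, 0.1699]
orientation: [3.14, -0.064, 0.004]
force: [5.4, -2.2, 2.7]
gripper_width: 0.0092
grip_force: 25.0
```

```bash
python3 leaf.py
```

```text
y,z 60.6 123.9 r 137.9 theta 1.138 F [ 5.4 -2.2  2.7] w 0.009243831638764992 24.999196529388428
```

Emit:
play_rows([
  {"claw":1,"xyz":[0,-9,5],"twist":0},
  {"claw":1,"xyz":[0,-8.5,6],"twist":0},
  {"claw":1,"xyz":[0,-8,6],"twist":0},
  {"claw":1,"xyz":[0,-7.5,7],"twist":0},
  {"claw":1,"xyz":[0,-7,7],"twist":0},
])

```text
t: 15.35
eef_pos: [0.573, 0.0887, 0.1378]
orientation: [3.14, -0.063, 0.002]
force: [4.9, -2.7, 0.8]
gripper_width: 0.0093
grip_force: 25.0
```

```bash
python3 leaf.py
```

```text
y,z 101.2 91.8 r 136.6 theta 0.759 F [ 4.9 -2.7  0.8] w 0.009283728751865268 25.00654935836792
```

Emit:
play_rows([
  {"claw":1,"xyz":[0,-6.5,8],"twist":0},
  {"claw":1,"xyz":[0,-6,8.5],"twist":0},
  {"claw":1,"xyz":[0,-5.5,9],"twist":0},
  {"claw":1,"xyz":[0,-4.5,9],"twist":0},
  {"claw":1,"xyz":[0,-4,9.5],"twist":0},
])

```text
t: 15.77
eef_pos: [0.5737, 0.1149, 0.0934]
orientation: [3.14, -0.064, 0.0]
force: [5.1, -3.9, 1.5]
gripper_width: 0.009
grip_force: 25.0
```

```bash
python3 leaf.py
```

```text
y,z 127.3 47.4 r 135.8 theta 0.378 F [ 5.1 -3.9  1.5] w 0.009028581118369674 25.002653896808624
```

Emit:
play_rows([
  {"claw":1,"xyz":[0,-3,9.5],"twist":0},
  {"claw":1,"xyz":[0,-2.5,10],"twist":0},
  {"claw":1,"xyz":[0,-1.5,10],"twist":0},
  {"claw":1,"xyz":[0,-1,10],"twist":0},
  {"claw":1,"xyz":[0,0,7],"twist":0},
])

```text
t: 16.18
eef_pos: [0.5739, 0.1222, 0.0467]
orientation: [3.139, -0.064, -0.0]
force: [-3.1, -4.3, 39.6]
gripper_width: 0.0092
grip_force: 25.0
```

Emit:
play_rows([
  {"claw":1,"xyz":[0,0,2],"twist":0},
  {"claw":1,"xyz":[0,0,0],"twist":0},
  {"claw":1,"xyz":[0,0,0],"twist":0},
  {"claw":1,"xyz":[0,0,0],"twist":0},
  {"claw":1,"xyz":[0,0,0],"twist":0},
])

```text
t: 16.6
eef_pos: [0.574, 0.1222, 0.0462]
orientation: [3.141, -0.065, -0.0]
force: [1.1, -4.6, 12.7]
gripper_width: 0.009
grip_force: 25.0
```

```bash
python3 leaf.py
```

```text
y,z 134.6 0.2 r 134.6 theta 0.024 F [ 1.1 -4.6 12.7] w 0.008987597406735796 25.01001387834549
```

The leaf is against its flat stop. I'll release it, rise, and turn back to look at the nest.

Emit:
play_rows([
  {"claw":0.2,"xyz":[0,0,0],"twist":0},
  {"claw":0.1,"xyz":[0,0,0],"twist":0},
  {"claw":0,"xyz":[0,0,0],"twist":0},
  {"claw":0,"xyz":[0,0,0],"twist":0},
  {"claw":0,"xyz":[0,0,0],"twist":0},
])

```text
t: 17.02
eef_pos: [0.5731, 0.1234, 0.045]
orientation: [-3.141, 0.063, 0.003]
force: [-0.4, 0.5, 0.7]
gripper_width: 0.0394
grip_force: 0.0
```

Emit:
play_rows([
  {"claw":0,"xyz":[0,0,-15],"twist":0},
  {"claw":0,"xyz":[0,0,-25],"twist":0},
  {"claw":0,"xyz":[0,0,-30],"twist":0},
  {"claw":0,"xyz":[0,0,-30],"twist":0},
  {"claw":0,"xyz":[0,0,-20],"twist":0},
])

```text
t: 17.43
eef_pos: [0.5747, 0.1226, 0.1691]
orientation: [-3.14, 0.065, -0.004]
force: [0.7, -0.3, -0.7]
gripper_width: 0.044
grip_force: 0.0
```

Emit:
play_rows([
  {"claw":0,"xyz":[0,35,0],"twist":-0.105},
  {"claw":0,"xyz":[0,35,0],"twist":-0.105},
  {"claw":0,"xyz":[0,35,0],"twist":-0.105},
  {"claw":0,"xyz":[0,0,0],"twist":-0.105},
  {"claw":0,"xyz":[0,0,0],"twist":-0.105},
])

```text
t: 17.85
eef_pos: [0.5808, 0.0151, 0.1671]
orientation: [3.049, 0.753, 0.001]
force: [-0.4, 0.4, 0.8]
gripper_width: 0.0441
grip_force: 0.0
```

Emit:
play_rows([
  {"claw":0,"xyz":[0,0,0],"twist":-0.105},
  {"claw":0,"xyz":[0,0,0],"twist":-0.105},
  {"claw":0,"xyz":[0,0,0],"twist":-0.105},
  {"claw":0,"xyz":[0,0,0],"twist":-0.105},
  {"claw":0,"xyz":[0,0,0],"twist":-0.105},
])

```text
t: 18.27
eef_pos: [0.5806, 0.0183, 0.1667]
orientation: [2.746, 1.526, 0.0]
force: [-0.1, -0.1, -0.1]
gripper_width: 0.0438
grip_force: 0.0
```

Emit:
play_rows([
  {"claw":0,"xyz":[0,0,0],"twist":-0.105},
  {"claw":0,"xyz":[0,0,0],"twist":-0.105},
  {"claw":0,"xyz":[0,0,0],"twist":-0.105},
  {"claw":0,"xyz":[0,0,0],"twist":-0.105},
  {"claw":0,"xyz":[0,0,0],"twist":-0.1},
])

```text
t: 18.68
eef_pos: [0.5807, 0.0182, 0.1666]
orientation: [2.261, 2.18, -0.0]
force: [0.1, 0.6, -0.2]
gripper_width: 0.0441
grip_force: 0.0
```

```bash
python3 goto.py .565 -.15 .20 -.038
```

```text
tcp [0.5807 0.0182 0.1666] zaxis [ 4.e-04 -4.e-04 -1.e+00] yaw -0.0365 tool shift mm [-168.6   -9.5  -33.3] twist 0.0015
```

Emit:
play_rows([
  {"claw":0,"xyz":[-34,-2,-7],"twist":0},
  {"claw":0,"xyz":[-34,-2,-7],"twist":0},
  {"claw":0,"xyz":[-34,-2,-7],"twist":0},
  {"claw":0,"xyz":[-34,-2,-7],"twist":0},
  {"claw":0,"xyz":[-33,-2,-7],"twist":0},
])

```text
t: 19.1
eef_pos: [0.5631, -0.152, 0.2021]
orientation: [2.267, 2.174, -0.0]
force: [0.7, 0.3, -0.5]
gripper_width: 0.044
grip_force: 0.0
```

Emit:
play_rows([
  {"claw":0.3,"xyz":[0,0,0],"twist":0},
  {"claw":0.3,"xyz":[0,0,0],"twist":0},
  {"claw":0.3,"xyz":[0,0,0],"twist":0},
  {"claw":0.3,"xyz":[0,0,0],"twist":0},
  {"claw":0.3,"xyz":[0,0,0],"twist":0},
])

```text
t: 19.52
eef_pos: [0.564, -0.1481, 0.2004]
orientation: [-2.263, -2.178, 0.0]
force: [0.3, 0.1, -0.7]
gripper_width: 0.0306
grip_force: 0.0
```

```bash
python3 - <<'E'
from h import *
T=tool();print(T.round(4))
c=grab("wrist"); np.savez("w6.npz",**c); cv2.imwrite("pics/w6.png",c["image"][:,:,::-1])
P=cloud(c); F=np.array([.5677,-.0123]); ex=np.array([.9993,-.038]); ey=np.array([.038,.9993])
d=P[...,:2]-F; fx=d@ex; fy=d@ey; z=P[...,2]; ok=c["z_map"]>0
k=ok&(abs(fx)<.04)&(z>.05)&(z<.06)&(fy<.0)&(fy>-.105)
print("sink: x",np.percentile(fx[k],[2,50,98]).round(4),"y",np.percentile(fy[k],[2,50,98]).round(4),"z",np.median(z[k]),k.sum())
k=ok&(abs(fx)<.02)&(fy>.03)&(fy<.08)&(z<.07); print("leaf z",np.median(z[k]))
k=ok&(abs(fx)<.03)&(fy>.128)&(fy<.142)&(z<.07)&(z>.02); print("bar z",np.median(z[k]),k.sum())
E
```

```text
[[ 3.850e-02  9.993e-01 -6.000e-04  5.640e-01]
 [ 9.993e-01 -3.850e-02  6.000e-04 -1.481e-01]
 [ 6.000e-04 -7.000e-04 -1.000e+00  2.004e-01]
 [ 0.000e+00  0.000e+00  0.000e+00  1.000e+00]]
sink: x [-0.0234  0.0012  0.0258] y [-0.0539 -0.0346 -0.0154] z 0.055447754798979954 1212
leaf z nan
bar z nan 0
  return _methods._mean(a, axis=axis, dtype=dtype,
  ret = ret.dtype.type(ret / rcount)
```

View pics/w6.png

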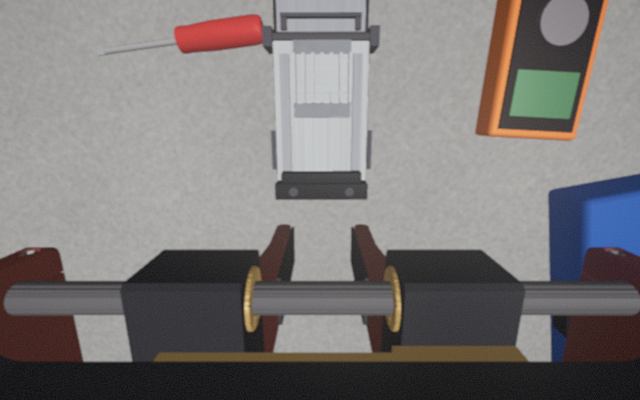

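The module lies fins up and square in the nest, with the heat sink at (322,77), y from -15 to -54 mm, and the leaf flat. I'll push on the heat sink's hinge-side face with the fingers 20 mm apart, above the flange and the rails.

Emit:
play_rows([
  {"claw":0.55,"xyz":[34,0,0],"twist":0},
  {"claw":0.55,"xyz":[34,0,0],"twist":0},
  {"claw":0.55,"xyz":[34,0,0],"twist":0},
  {"claw":0.55,"xyz":[34,0,0],"twist":0},
  {"claw":0.55,"xyz":[0,0,0],"twist":0},
])

```text
t: 19.98
eef_pos: [0.5697, -0.0044, 0.2]
orientation: [-2.251, -2.186, -0.003]
force: [-0.2, 0.4, -0.3]
gripper_width: 0.0199
grip_force: 0.0
```

Emit:
play_rows([
  {"claw":0.55,"xyz":[0,0,30],"twist":0},
  {"claw":0.55,"xyz":[0,0,30],"twist":0},
  {"claw":0.55,"xyz":[0,0,25],"twist":0},
  {"claw":0.55,"xyz":[0,0,0],"twist":0},
  {"claw":0.55,"xyz":[0,0,0],"twist":0},
])

```text
t: 20.4
eef_pos: [0.5686, -0.0136, 0.1149]
orientation: [-2.264, -2.175, 0.004]
force: [0.5, -0.2, 0.4]
gripper_width: 0.0201
grip_force: 0.0
```

```bash
python3 goto.py .5687 -.0113 .0745 -.038
```

```text
tcp [ 0.5686 -0.0136  0.1149] zaxis [-2.9e-03 -5.0e-04 -1.0e+00] yaw -0.0402 tool shift mm [ 2.3  0.1 40.4] twist -0.0022
```

Emit:
play_rows([
  {"claw":0.55,"xyz":[2,0,15],"twist":0},
  {"claw":0.55,"xyz":[0,0,15],"twist":0},
  {"claw":0.55,"xyz":[0,0,7],"twist":0},
  {"claw":0.55,"xyz":[0,0,3],"twist":0},
  {"claw":0.55,"xyz":[0,0,0],"twist":0},
])

```text
t: 20.82
eef_pos: [0.5699, -0.012, 0.0763]
orientation: [2.266, 2.175, 0.001]
force: [0.2, 0.3, 0.1]
gripper_width: 0.0195
grip_force: 0.0
```

```bash
python3 goto.py .5653 -.0752 .0745 -.038
```

```text
tcp [ 0.5699 -0.012   0.0763] zaxis [ 6.e-04  1.e-04 -1.e+00] yaw -0.041 tool shift mm [-63.4  -2.    1.8] twist -0.003
```

Emit:
play_rows([
  {"claw":0.55,"xyz":[0,0,1.5],"twist":0},
  {"claw":0.55,"xyz":[-2,-0.5,0],"twist":-0.003},
  {"claw":0.55,"xyz":[-3,0,0],"twist":0},
  {"claw":0.55,"xyz":[-4,0,0],"twist":0},
  {"claw":0.55,"xyz":[-4,0,0],"twist":0},
])

```text
t: 21.23
eef_pos: [0.5688, -0.0251, 0.0746]
orientation: [2.263, 2.179, 0.001]
force: [0.2, 1.5, 0.9]
gripper_width: 0.0195
grip_force: 0.6
```

Emit:
play_rows([
  {"claw":0.55,"xyz":[-4,0,0],"twist":0},
  {"claw":0.55,"xyz":[-4,0,0],"twist":0},
  {"claw":0.55,"xyz":[-4,0,0],"twist":0},
  {"claw":0.55,"xyz":[-4,0,0],"twist":0},
  {"claw":0.55,"xyz":[-4,0,0],"twist":0},
])

```text
t: 21.65
eef_pos: [0.5677, -0.0453, 0.0741]
orientation: [-2.263, -2.179, -0.0]
force: [-0.2, 1.3, 1.0]
gripper_width: 0.0199
grip_force: 0.6
```

Emit:
play_rows([
  {"claw":0.55,"xyz":[-4,0,0],"twist":0},
  {"claw":0.55,"xyz":[-4,0,0],"twist":0},
  {"claw":0.55,"xyz":[-4,0,0],"twist":0},
  {"claw":0.55,"xyz":[-4,0,0],"twist":0},
  {"claw":0.55,"xyz":[0,0,0],"twist":0},
])

```text
t: 22.07
eef_pos: [0.5669, -0.0623, 0.0741]
orientation: [2.264, 2.177, -0.001]
force: [-0.6, -0.3, 0.2]
gripper_width: 0.02
grip_force: 0.0
```

```bash
python3 goto.py .5653 -.0752 .0745 -.038; python3 -c "
from h import *
print(get_obs()['force'])"
```

```text
tcp [ 0.5669 -0.0623  0.0741] zaxis [-1.e-04 -8.e-04 -1.e+00] yaw -0.0394 tool shift mm [-13.   -1.1  -0.3] twist -0.0014
[-0.59006525 -0.2751712   0.18240879]
```

Contact works (about 1.5 N). Now the last ~13 mm, slowly, until the stop shows in the force.

Emit:
play_rows([
  {"claw":0.55,"xyz":[-3,0,0],"twist":0},
  {"claw":0.55,"xyz":[-3,0,0],"twist":0},
  {"claw":0.55,"xyz":[-2,0,0],"twist":0},
  {"claw":0.55,"xyz":[-2,0,0],"twist":0},
  {"claw":0.55,"xyz":[-1,0,0],"twist":0},
])

```text
t: 22.48
eef_pos: [0.5666, -0.0723, 0.0741]
orientation: [-2.264, -2.178, 0.0]
force: [-0.3, -0.8, -0.0]
gripper_width: 0.0199
grip_force: 0.2
```

Emit:
play_rows([
  {"claw":0.55,"xyz":[-1,0,0],"twist":0},
  {"claw":0.55,"xyz":[-1,0,0],"twist":0},
  {"claw":0.55,"xyz":[-0.5,0,0],"twist":0},
  {"claw":0.55,"xyz":[0,0,0],"twist":0},
  {"claw":0.55,"xyz":[0,0,0],"twist":0},
])

```text
t: 22.9
eef_pos: [0.5666, -0.0744, 0.0741]
orientation: [-2.263, -2.179, 0.0]
force: [-0.1, -0.8, -0.3]
gripper_width: 0.0195
grip_force: 0.1
```

Emit:
play_rows([
  {"claw":0.55,"xyz":[-1,0,0],"twist":0},
  {"claw":0.55,"xyz":[-1,0,0],"twist":0},
  {"claw":0.55,"xyz":[-1,0,0],"twist":0},
  {"claw":0.55,"xyz":[0,0,0],"twist":0},
  {"claw":0.55,"xyz":[0,0,0],"twist":0},
])

```text
t: 23.32
eef_pos: [0.5666, -0.0746, 0.0742]
orientation: [-2.259, -2.179, -0.003]
force: [-0.6, 6.8, 2.3]
gripper_width: 0.0202
grip_force: 3.6
```

Emit:
play_rows([
  {"claw":0.55,"xyz":[-1,0,0],"twist":0},
  {"claw":0.55,"xyz":[0,0,0],"twist":0},
  {"claw":0.55,"xyz":[3,0,0],"twist":0},
  {"claw":0.55,"xyz":[5,0,0],"twist":0},
  {"claw":0.55,"xyz":[0,0,-10],"twist":0},
])

```text
t: 23.73
eef_pos: [0.5657, -0.0696, 0.083]
orientation: [-2.261, -2.178, 0.003]
force: [-0.5, -0.3, 0.6]
gripper_width: 0.0196
grip_force: 0.0
```

Emit:
play_rows([
  {"claw":0.55,"xyz":[0,0,-30],"twist":0},
  {"claw":0.55,"xyz":[0,0,-30],"twist":0},
  {"claw":0.55,"xyz":[-30,0,-30],"twist":0},
  {"claw":0.55,"xyz":[-35,0,-25],"twist":0},
  {"claw":0.55,"xyz":[-35,0,0],"twist":0},
])

```text
t: 24.15
eef_pos: [0.5658, -0.1707, 0.2039]
orientation: [2.256, 2.175, 0.009]
force: [1.4, 0.5, -0.2]
gripper_width: 0.0193
grip_force: 0.0
```

Emit:
play_rows([
  {"claw":0.55,"xyz":[0,0,0],"twist":0},
  {"claw":0.55,"xyz":[0,0,0],"twist":0},
  {"claw":0.55,"xyz":[0,0,0],"twist":0},
  {"claw":0.55,"xyz":[0,0,0],"twist":0},
  {"claw":0.55,"xyz":[0,0,0],"twist":0},
])

```text
t: 24.57
eef_pos: [0.563, -0.167, 0.1973]
orientation: [-2.26, -2.181, 0.0]
force: [-0.7, 0.5, -0.6]
gripper_width: 0.02
grip_force: 0.0
```

```bash
python3 - <<'E'
from h import *
T=tool();print(T[:3,3].round(4))
c=grab("wrist"); cv2.imwrite("pics/w7.png",c["image"][:,:,::-1])
P=cloud(c); F=np.array([.5677,-.0123]); ex=np.array([.9993,-.038]); ey=np.array([.038,.9993])
d=P[...,:2]-F; fx=d@ex; fy=d@ey; z=P[...,2]; ok=c["z_map"]>0
k=ok&(abs(fx)<.027)&(z>.0515)&(z<.058)&(fy<-.03)&(fy>-.1135)
print("sink: x",np.percentile(fx[k],[2,50,98]).round(4),"y",np.percentile(fy[k],[2,50,98]).round(4),"z",np.median(z[k]),k.sum())
for a,b in((.03,.08),(.128,.142)):
    k=ok&(abs(fx)<.025)&(fy>a)&(fy<b)&(z<.07)&(z>.02); print("leaf/bar z",z[k].mean() if k.any() else None,k.sum())
E
```

```text
[ 0.563  -0.167   0.1973]
sink: x [-0.0239  0.0007  0.0254] y [-0.1117 -0.0911 -0.0731] z 0.05557283669412452 1064
leaf/bar z None 0
leaf/bar z None 0
```

View pics/w7.png

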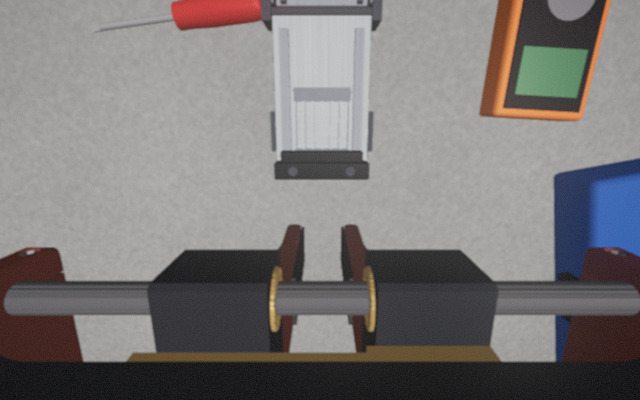

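The module is home: the sink's near end is at -73.1 mm against the expected -73, and its far flange is under the lip at (322,155). I'll check that the leaf is flat from the side camera, then hand in.

```bash
python3 - <<'E'
from h import *
from bench import workorder
F=np.array([.5677,-.0123]); ex=np.array([.9993,-.038]); ey=np.array([.038,.9993])
c=grab("side"); P=cloud(c); d=P[...,:2]-F; fx=d@ex; fy=d@ey; z=P[...,2]
k=(c["z_map"]>0)&(abs(fx)<.03)&(fy>.03)&(fy<.082)&(z>.02)
f=np.polyfit(fy[k],z[k],1); print("leaf slope",f,np.median(z[k]),k.sum())
if k.sum()>20 and abs(f[0])<.08 and z[k].max()<.055: print(workorder.finish_job())
E
```

```text
leaf slope [0.01707226 0.03962875] 0.04051605413449033 155
the job is handed in; nothing more can be done
None
```

The job is handed in: the module lies fins up and fully home against the end stop, and the leaf is folded flat; one judged moment I did not see is the module still on the leaf past 1.3 rad, as by about 1.5 rad it had already tipped.

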